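# Clamp the jar and hold the opener's roller arm back

### The arm

A 6-joint arm with a two-finger parallel gripper is mounted at the origin on a cart in front of the work surface, level with it; the furniture and walls round the work are solid. World frame = base frame: x ahead of the robot, y to its left, z up, the work surface at z = 0. Lengths are in m, angles in degrees, forces in N, time in s.
With the tool pointing down it reaches from about 0.4 to 0.925 m from the base axis. Payload 3.4 kg.
Tool frame: the origin (TCP) lies at the very end of the fingers, on their centre line; the grasp point (between the pads) lies 19 mm behind it; z points along the fingers, y is the line along which they close (so a half turn about z gives the same grasp; the last joint's range is limited). The gripper opens to 85 mm and grips with 20 to 120 N. Pads are 22 mm wide; open, the fingers measure 114 mm over their backs; the gripper's body (76 mm by 85 mm) begins 54 mm behind the grasp point. The pads swing forward as they close: fully open they stand 13 mm farther back than shut.
Start: joints at [64.143, 17.578, 86.31, -0, 76.112, -4.211], TCP at [0.212, 0.534, 0.231] pointing down, gripper open.
Joint ranges: [-179.03, 179.03], [-60, 130.46], [8.19, 133.38], [-81.62, 261.62], [5.75, 156.47], [-153.77, 153.77]. Speed limits (degrees/s): [147.25, 147.25, 180, 180, 180, 180].

### API

Orientations are given as [roll, pitch, yaw] about the fixed x, y, z axes, in that order (R = Rz(yaw) Ry(pitch) Rx(roll)).
In Python, from plant import manip gives the robot as it stands.
- The arm moves only by the tool apply_moves, never from a script. Its argument "increments" is a list that holds one entry, the list of rows, each a list of 5 numbers: the shift along the tool's x, y, z in units of 30 mm (1.0 is 30 mm), then the turn about the tool's z in units of 10 degrees (1.0 is 10 degrees), then the closure, from 0 (fully open) to 1 (shut). In form: [[[dx, dy, dz, turn, claw], ...]]. A call has 1 to 12 rows; each row shifts and turns the commanded pose from where the row before left it, along the tool's axes as they then stand; what a row does not reach is not made up. A row lasts 1/8 s, in which the tool goes at most 62.5 mm and 10.7 degrees, less where a joint would pass 70% of its speed; a pose out of reach is approached as far as the arm can. A call is refused whole if a number of a shift passes 1 or a number of a turn 1, either way. A call with a gripper value outside its range is refused whole. The fingers move at their own pace and stop on an object; "grip_force" is the grip in N (left out, the last holds). Time passes only in rows, so rows that do not move let the fingers close. It gives the time, the measured TCP pose, the force, the opening and the grip force at its end, in the units of the state.
- manip.get_state(): the state, without advancing time (a new reading comes with each control period).
- manip.snapshot(name): name is "side" or "top" or "wrist"; returns the picture (420x560x3 uint8, blue, green, red); there is no depth.
- manip.camera_info(name): a dict with "mtx" (3x3 intrinsics, pixels), "k1" (the pictures are not rectified: a ray, as slopes to the right and down, at radius r is drawn at 1 + k1 r^2 times it, then the intrinsics apply), "rvec" (rotation vector, rad) and "tvec" (3), from world to camera coordinates, as OpenCV has them; the wrist camera has in their place "hand_eye" (4x4, takes a point from camera to tool coordinates, whose origin is the TCP and whose axes are the flange's). Camera axes: x right, y down, z forward; pixel columns grow to the right and rows downward; lengths in m; the calibration is good to about 2 mm. A picture is of the moment at which its call begins: read the wrist's pose just before it. camera_info takes no time and is no camera call.
- manip.finish_job(): hands the job in; it is judged then, once.
The state is a dict: "time_s": time; "joint_positions": joint angles; "dq": joint speeds; "joint_torque": joint torques, N m; "eef_pos": TCP position; "tool_rot": TCP orientation; "contact_force": force on the tool from outside, world axes, zero at the start; "ft_torque": the same for the moment, N m; "width": finger opening in m; "finger_force": force on a finger pad.
Only numpy, scipy, OpenCV 4.12 (cv2) and the standard library are available. Lean on these libraries where they do the work, as an engineer would, in place of code of your own. Each camera call takes 0.05 s, during which the arm holds its last target. There are 200 camera calls.

### The job

A red-capped spice jar stands loose in the jar-opening stand. Turn the red-knobbed crank clockwise (seen from above) as far as it goes, so that the padded jaw clamps the jar upright in the V block, and let go of the crank. Then take the yellow post of the sprung roller arm, push the arm away from the jar past the click of its pawl and right back to its rubber stop, and finish holding it there, so that the cap is free to be unscrewed: the program ends while the robot still holds the arm back. Leave the jars and cartons standing round the stand alone.

Things in the scene. Friction and masses are not known exactly. Their poses are not given: they have to be found in the camera images.
- stand: Fixed jar-opening stand on a light wooden plate (top at z = 12 mm; x -80..120, y -200..130 mm). Origin on the worktop, under the clamped jar's axis; x away from the robot, y left at yaw 0. V block on the jar's +y side (top z = 82 mm), grey jaw on its -y side (top z = 64), grey gearbox at y = -150 (top z = 70).
- crank_axis (a point): Point on the crank's upright axis, at the gripping height of the knob (z = 105 mm); at x 0, y -150 mm in the stand's frame.
- knob_grip (a point): Middle of the crank's red knob: upright, round, 21 mm across, z = 78 to 125 mm, free to spin on its pin; its axis is 45 mm from the crank's axis. The crank arm's top is at z = 78 mm. The gripper need not turn while it leads the knob round.
- crank (a joint): Crank angle, rad: grows clockwise seen from above; starts in 0..1.0, hard stop at 5.8. At 0 the knob is on the stand's -x side of the axis. Drives the jaw 3.2 mm a radian toward the V block (+y). Takes about 2 N at the knob and stays where it is left. At the stop the sprung pad presses the jar with about 15 N; clamped means above 5.2.
- pad_face (a point): Middle of the black rubber pad's face on the jaw (36 wide, 46 mm tall), 46 mm above the worktop; the face looks to the stand's +y. The pad yields up to 7.5 mm into the jaw on springs (3 N a mm).
- jaw_pad: The rubber pad itself (origin at pad level on the base plate's top, in the plane of its face).
- jar: Spice jar with a red screw cap, 42 mm across, 108 mm tall, 0.1 to 0.2 kg, origin at the centre of its foot, standing loose on the stand's base plate (top of the cap at z = 120 mm). The jaw pushes it into the V block, where its axis stands on the stand's origin.
- hinge_axis (a point): Point on the upright hinge axis of the roller arm, at the gripping height of the post (z = 150 mm); at x 75, y 40 mm in the stand's frame. Brass-coloured pawl bar and black rubber stop stand at x 20..90, y 80..125 mm in the stand's frame, top at z = 114 mm.
- post_grip (a point): Middle of the yellow post's grip (z = 150 mm): upright, round, free to spin, 18 mm across (14 lower down), z = 107 to 173 mm, 130 mm from the hinge axis. At rest at x -55, y 40 mm in the stand's frame. It stands on a steel bar 14 mm wide (top z = 107) that carries a black roller 26 mm across beside the cap, 75 mm from the hinge (its pin's top z = 114).
- thumb_post: The yellow post itself (origin on its axis, on the arm's top).
- roller_arm (a joint): Roller arm's angle, rad: 0 at rest (pointing to the stand's -x), grows clockwise seen from above as the post goes away from the jar (stand's +y, then +x too); rubber stop at 0.70. A spring drives it back, 2.5 N at the post at rest, 7 N at the stop. At about 0.5 the pawl clicks in; let go, the arm comes back to about 0.36. Held back means above 0.6.
- jar_curry: Spice jar with a yellow cap, 42 x 42 x 108 mm, origin at its foot; to be left alone.
- jar_pepper: Spice jar with a teal cap, 42 x 42 x 108 mm, origin at its foot; to be left alone.
- tea_carton: Dark red carton 102 x 53 x 60 mm, origin at its foot; to be left alone.
- green_carton: Green carton 107 x 55 x 52 mm, origin at its foot; to be left alone.
- crank_knob: The red knob itself (origin on its axis, at its lower end).
Mind the look-alikes: they are no part of the job. What is shaped like the jar but orange is not meant.

How it is judged:
By the outcome, as a careful person would: the job done as asked, in the order asked, and still so for the second after the job is handed in, while the arm keeps its last pose, push and grip.
It also fails if it takes over 50 s, if anything falls off the work surface, if the arm or the gripper's body presses on something with over 40 N, if the wrist force passes 120 N, or if a joint passes its speed limit or range.

## Working session

There is one attempt and no reset: what is moved stays moved. The work goes in short steps, Python scripts to look and compute and a tool call to move; the robot and the scene stay as the last step left them, time stands still between calls to the robot, and variables do not carry over. Pictures are saved under pics/ and viewed, at most 10 in all, crops included, and the job is handed in when it is done.

Besides the shell and the picture viewer there is one more tool, called after "Request:" by a JSON object that holds its "op" and its "data". apply_moves: Moves the arm, as the interface text tells. Its arguments: {"type":"object","properties":{"increments":{"type":"array"},"grip_force":{"type":"number"}},"required":["increments"]}

```bash
mkdir -p pics
python3 - <<'E'
from plant import manip
import cv2,json
print(manip.get_state())
for n in("top","side"):
    cv2.imwrite(f"pics/{n}0.png",manip.snapshot(n)); print(n,manip.camera_info(n))
print(manip.camera_info("wrist"))
E
```

```text
{'time_s': 0.0, 'joint_positions': array([ 6.41412904e+01,  1.76221801e+01,  8.63841409e+01,  6.01616236e-04,
        7.61112997e+01, -4.21132011e+00]), 'dq': array([-0.06887593,  0.01910648, -0.06667147, -0.07394168,  0.03087182,
        0.00568644]), 'joint_torque': array([-1.29001506e-03, -4.57544661e+01, -2.51914734e+01,  5.26767724e-05,
        1.31202428e-02,  2.15301748e-05]), 'eef_pos': array([0.21182587, 0.53380305, 0.23038019]), 'tool_rot': array([-1.79882740e+02, -9.21965151e-03,  1.58352456e+02]), 'contact_force': array([-0.38725393, -0.67117488, -0.62043385]), 'ft_torque': array([ 0.00184879, -0.02161384,  0.01359286]), 'finger_force': 0.0, 'width': 0.08552293628605843}
top {'mtx': array([[510.89721868,   0.        , 280.02292583],
       [  0.        , 510.89721868, 212.5813011 ],
       [  0.        ,   0.        ,   1.        ]]), 'k1': 0.05774421141664729, 'rvec': array([ 2.03060873, -2.16804973,  0.25245301]), 'tvec': array([0.07430748, 0.58392838, 1.43148765])}
side {'mtx': array([[410.7553018 ,   0.        , 275.6378407 ],
       [  0.        , 410.7553018 , 209.33108667],
       [  0.        ,   0.        ,   1.        ]]), 'k1': -0.055547290504167283, 'rvec': array([ 2.2275126 , -0.45222915,  0.21262136]), 'tvec': array([-0.5025608 ,  0.25689614,  0.80663151])}
{'mtx': array([[319.78781049,   0.        , 274.26325049],
       [  0.        , 319.78781049, 214.19828512],
       [  0.        ,   0.        ,   1.        ]]), 'k1': -0.06052731536806709, 'hand_eye': array([[ 2.49950372e-04, -9.47784039e-01, -3.18912768e-01,
         8.15805893e-02],
       [ 9.99999658e-01, -1.45163272e-05,  8.26898939e-04,
         1.43231123e-03],
       [-7.88351058e-04, -3.18912866e-01,  9.47783711e-01,
        -1.41718345e-01],
       [ 0.00000000e+00,  0.00000000e+00,  0.00000000e+00,
         1.00000000e+00]])}
```

View pics/top0.png

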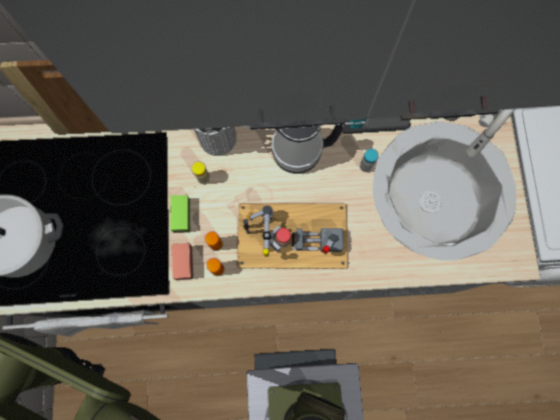

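View pics/side0.png

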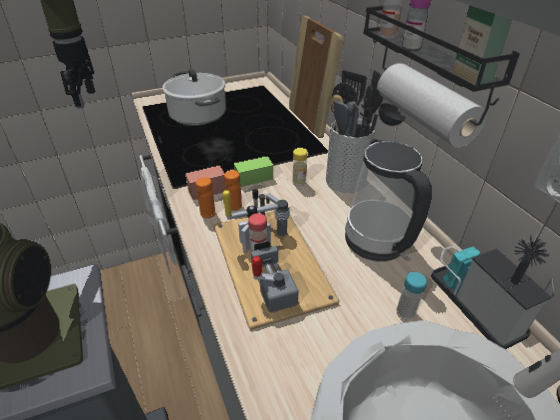

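The top view shows the stand plate spanning about (237,203)-(348,269), with the red cap near (283,237), the red knob near (327,249) and the yellow post near (266,252). Two orange jars stand at (213,240) and (215,267). I'll enlarge this area.

Run:
```python
import cv2
i=cv2.imread("pics/top0.png")[195:275,205:355]
cv2.imwrite("pics/topc.png",cv2.resize(i,None,fx=5.3,fy=5.3,interpolation=cv2.INTER_CUBIC))
i=cv2.imread("pics/side0.png")[170:325,190:350]
cv2.imwrite("pics/sidec.png",cv2.resize(i,None,fx=3.8,fy=3.8,interpolation=cv2.INTER_CUBIC))
```

```text
(no output)
```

View pics/topc.png

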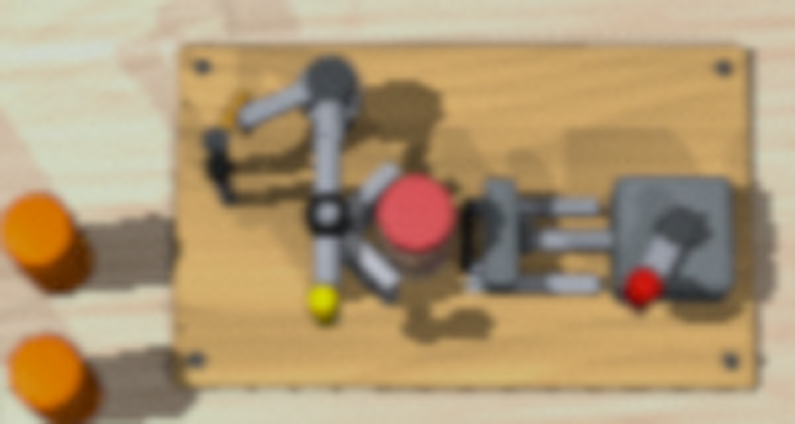

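View pics/sidec.png

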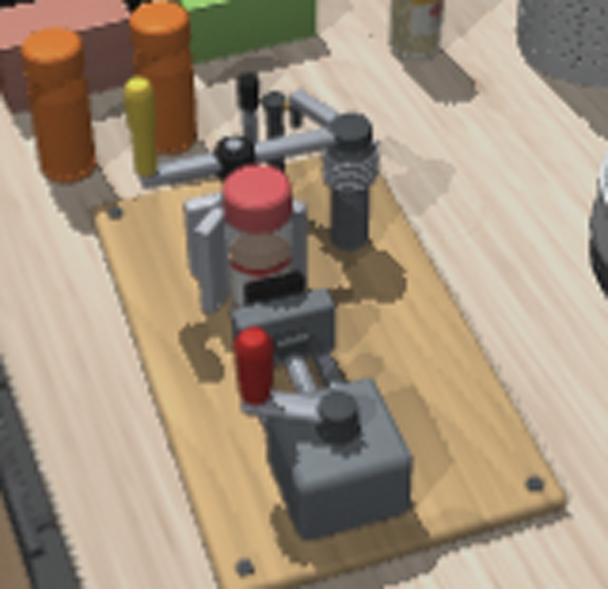

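```bash
cat > h.py <<'E'
import numpy as np,cv2
from plant import manip
from scipy.spatial.transform import Rotation as R
from scipy.optimize import least_squares
def proj(n,P):
    c=manip.camera_info(n);P=np.atleast_2d(P)
    q=P@cv2.Rodrigues(c['rvec'])[0].T+c['tvec'];s=q[:,:2]/q[:,2:]
    s=s*(1+c['k1']*(s**2).sum(1,keepdims=True))
    return s@c['mtx'][:2,:2].T+c['mtx'][:2,2]
def atz(n,uv,z):
    f=lambda p:(proj(n,[p[0],p[1],z])-uv).ravel()
    return least_squares(f,[.6,0]).x
def tc(u,v):return np.array([(u+.5)/5.3-.5+205,(v+.5)/5.3-.5+195])
def sc(u,v):return np.array([(u+.5)/3.8-.5+190,(v+.5)/3.8-.5+170])
def stand(p,x,y):
    c,s=np.cos(p[2]),np.sin(p[2]);return np.array([p[0]+c*x-s*y,p[1]+s*x+c*y])
E
python3 - <<'E'
from h import *
def obs():
    T=[(tc(183,45),.12,.13,.012),(tc(748,47),.12,-.2,.012),(tc(175,385),-.08,.13,.012),(tc(752,388),-.08,-.2,.012),(tc(323,301),-.055,.04,.173)]
    S=[(sc(564,500),.12,-.2,.012),(sc(97,213),-.08,.13,.012),(sc(139,84),-.055,.04,.173)]
    return [("top",)+t for t in T]+[("side",)+t for t in S]
O=obs()
def f(p):return np.concatenate([(proj(n,[*stand(p,x,y),z])-uv).ravel() for n,uv,x,y,z in O])
r=least_squares(f,[.6,0,0],loss='soft_l1');print(r.x,np.degrees(r.x[2]));print(f(r.x).reshape(-1,2).round(1))
p=r.x
for nm,n,uv,z in[("knob","top",tc(643,286),.123),("knob","side",sc(254,336),.123),("cap","top",tc(416,212),.12),("post","top",tc(323,301),.172),("post","side",sc(139,84),.172)]:
    print(nm,n,atz(n,uv,z))
print("axis",stand(p,0,-.15),"hinge",stand(p,.075,.04),"post",stand(p,-.055,.04),"origin",p[:2])
E
```

```text
[ 0.51280864  0.03797268 -0.07381794] -4.229456697870967
[[-0.2 -1. ]
 [ 1.  -0.5]
 [-0.6  0. ]
 [ 1.7  0.4]
 [ 0.4 -0.8]
 [ 0.4  0. ]
 [-2.8 -2.6]
 [-1.2 -0.4]]
knob top [ 0.46376923 -0.08376214]
knob side [ 0.46853124 -0.08555742]
cap top [0.51146292 0.03225173]
post top [0.45892348 0.08308834]
post side [0.4631537  0.08074433]
axis [ 0.501746   -0.11161882] hinge [0.59055443 0.07233243] post [0.46090846 0.08192005] origin [0.51280864 0.03797268]
```

Look-alikes:
- **Red:** the red knob at top (327,249) on the crank is the one to grip. The red cap at (283,237) is the jar itself, and the dark red carton is at (181,262).
- **Yellow:** the yellow post at (266,252) is the one to hold. The yellow-capped curry jar is at (200,171).
- **Orange:** the jars at (213,240) and (215,267) are decoys.

The crops show the red knob on the crank arm and the yellow post on the steel bar, which match the description. Next I'll move over the stand for a closer wrist view.

Request:
{"op": "apply_moves", "data": {"increments": [[[0, 0, 0, -0.72, 0], [0, 0, 0, -0.72, 0], [0, 0, 0, -0.72, 0], [-0.95, -1, 0, 0, 0], [-0.95, -1, 0, 0, 0], [-0.95, -1, 0, 0, 0], [-0.95, -1, 0, 0, 0], [-0.95, -1, 0, 0, 0], [-0.95, -1, 0, 0, 0], [-0.95, -1, 0, 0, 0], [-0.95, -1, 0, 0, 0], [-0.95, -1, 0, 0, 0]]]}}

```text
time_s: 1.6
eef_pos: [0.4689, 0.263, 0.2309]
tool_rot: [-180.0, -0.0, 180.0]
contact_force: [0.3, -0.1, -0.9]
width: 0.0854
finger_force: 0.0
```

Request:
{"op": "apply_moves", "data": {"increments": [[[0, -1, 0, 0, 0], [0, -1, 0, 0, 0], [0, -1, 0, 0, 0], [0, -1, 0, 0, 0], [0, -1, 0, 0, 0], [0, -1, 0, 0, 0], [0, -1, 0, 0, 0], [0, -1, 0, 0, 0], [0, -0.8, 0, 0, 0], [0, 0, 0, 0, 0]]]}}

```text
time_s: 2.85
eef_pos: [0.4679, -0.0009, 0.231]
tool_rot: [-180.0, -0.0, 179.8]
contact_force: [-0.2, 0.6, -0.8]
width: 0.0852
finger_force: 0.0
```

```bash
cat >> h.py <<'E'
def wpose():
    s=manip.get_state();T=np.eye(4);T[:3,:3]=R.from_euler('xyz',s['tool_rot'],degrees=True).as_matrix();T[:3,3]=s['eef_pos']
    return T@manip.camera_info('wrist')['hand_eye']
def watz(C,uv,z):
    c=manip.camera_info('wrist')
    d=(np.array(uv)-c['mtx'][:2,2])/c['mtx'][0,0];s=d.copy()
    for _ in range(10):s=d/(1+c['k1']*(s@s))
    v=C[:3,:3]@[*s,1];return (C[:3,3]+v*(z-C[2,3])/v[2])[:2]
E
python3 - <<'E'
from h import *
s=manip.get_state();print(s['eef_pos'],s['tool_rot'],s['joint_positions'],s['time_s'])
C=wpose();i=manip.snapshot('wrist');np.save('C1.npy',C)
cv2.imwrite('pics/w1raw.png',i);cv2.imwrite('pics/w1.png',cv2.resize(i,(800,600),interpolation=cv2.INTER_CUBIC))
E
```

```text
[ 0.46790282 -0.00093422  0.23100075] [-1.79993705e+02 -4.30065726e-02  1.79801223e+02] [-5.28087641e+00  9.00881095e+00  9.83505077e+01 -1.05588086e-02
  7.26829615e+01 -9.50789550e+01] 2.85
```

View pics/w1.png

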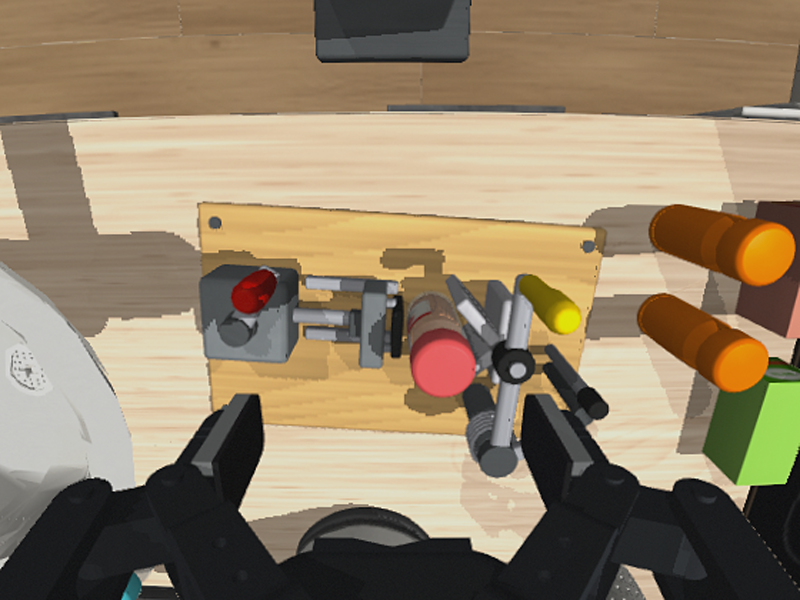

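The wrist view (800x600 scale) shows the knob top at (247,295), the post top at (567,319), the roller pin at (517,369), the plate corners at (200,202) and (606,228), and the red cap top at (443,366).

Run:
```python
from h import *
C=np.load('C1.npy');g=lambda u,v,z:watz(C,[(u+.5)*.7-.5,(v+.5)*.7-.5],z)
L=[("c--",g(200,202,.012),-.08,-.2),("c-+",g(606,228,.012),-.08,.13),("post",g(567,319,.172),-.055,.04),("roll",g(517,369,.114),0,.04)]
f=lambda p:np.concatenate([stand(p,x,y)-w for _,w,x,y in L])
r=least_squares(f,[.51,.04,-.07]);p=r.x;print(p,np.degrees(p[2]));print(f(p).reshape(-1,2).round(4))
k=g(247,295,.122)
ax=stand(p,0,-.15);d=k-ax;print("knob",k,"axis",ax,np.linalg.norm(d),"ang",np.pi-np.arctan2(d[1],d[0])+p[2])
print("cap",g(443,366,.12),"post",L[2][1],stand(p,-.055,.04),"hinge",stand(p,.075,.04),"gearbox side",)
```

```text
[ 0.51373759  0.039922   -0.06630409] -3.7989445412781953
[[-0.0008 -0.0044]
 [-0.0002  0.0032]
 [ 0.0005  0.0004]
 [ 0.0005  0.0008]]
knob [ 0.46405604 -0.08336822] axis [ 0.50379927 -0.1097484 ] 0.04770154559468712 ang 0.5196873055595572
cap [0.51053912 0.03146404] post [0.46103502 0.08308123] [0.46150867 0.08347816] hinge [0.59122302 0.07486495] gearbox side
```

Request:
{"op": "apply_moves", "data": {"increments": [[[0.03, -0.92, 0, 0, 0], [0.03, -0.92, 0, 0, 0], [0.03, -0.93, 0, 0, 0], [0, 0, 0.96, 0, 0], [0, 0, 0.95, 0, 0], [0, 0, 0.95, 0, 0], [0, 0, 0.95, 0, 0], [0, 0, 0.95, 0, 0], [0, 0, 0, 0, 1], [0, 0, 0, 0, 1], [0, 0, 0, 0, 1], [0, 0, 0, 0, 1]]], "grip_force": 25}}

```text
time_s: 4.4
eef_pos: [0.4668, -0.0835, 0.0899]
tool_rot: [-179.9, 0.2, 180.0]
contact_force: [-0.5, -1.0, 5.0]
width: 0.0198
finger_force: 24.2
```

Request:
{"op": "apply_moves", "data": {"increments": [[[0, 0, 0, 0, 1], [0, 0, 0, 0, 1], [0, 0, 0, 0, 1], [0, 0, 0, 0, 1]]]}}

```text
time_s: 4.9
eef_pos: [0.4667, -0.0834, 0.0898]
tool_rot: [-179.9, 0.2, 179.9]
contact_force: [-1.1, -1.2, 6.6]
width: 0.0195
finger_force: 24.4
```

Run:
```python
from h import *
s=manip.get_state();print(s['eef_pos'],s['tool_rot'],s['contact_force'],s['width'],s['finger_force'])
C=wpose();i=manip.snapshot('wrist');np.save('C2.npy',C)
cv2.imwrite('pics/w2.png',i)
```

```text
[ 0.4667282  -0.08343491  0.08979268] [-179.93657012    0.18090124  179.94639765] [-1.07286713 -1.18034049  6.55808477] 0.01952605717387982 24.439029832210508
```

View pics/w2.png

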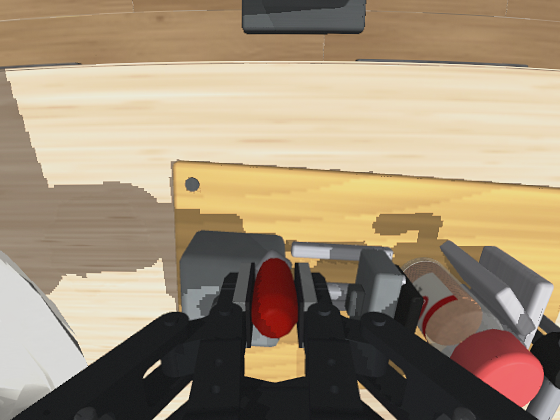

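The knob at (275,300) is centred between the pads. I'll work out the crank circle in tool units.

Run:
```python
import numpy as np
a=.642+np.arange(0,36)*.15
for i in range(35):
    print(i,round(a[i+1],2),"[%.2f, %.2f]"%(1.5*(np.cos(a[i+1])-np.cos(a[i])),1.5*(np.sin(a[i+1])-np.sin(a[i]))))
```

```text
0 0.79 [-0.15, 0.17]
1 0.94 [-0.17, 0.15]
2 1.09 [-0.19, 0.12]
3 1.24 [-0.21, 0.09]
4 1.39 [-0.22, 0.06]
5 1.54 [-0.22, 0.02]
6 1.69 [-0.22, -0.01]
7 1.84 [-0.22, -0.04]
8 1.99 [-0.21, -0.08]
9 2.14 [-0.20, -0.11]
10 2.29 [-0.18, -0.14]
11 2.44 [-0.16, -0.16]
12 2.59 [-0.13, -0.18]
13 2.74 [-0.10, -0.20]
14 2.89 [-0.07, -0.21]
15 3.04 [-0.04, -0.22]
16 3.19 [-0.01, -0.22]
17 3.34 [0.03, -0.22]
18 3.49 [0.06, -0.22]
19 3.64 [0.09, -0.20]
20 3.79 [0.12, -0.19]
21 3.94 [0.15, -0.17]
22 4.09 [0.17, -0.14]
23 4.24 [0.19, -0.12]
24 4.39 [0.21, -0.09]
25 4.54 [0.22, -0.05]
26 4.69 [0.22, -0.02]
27 4.84 [0.22, 0.01]
28 4.99 [0.22, 0.05]
29 5.14 [0.21, 0.08]
30 5.29 [0.20, 0.11]
31 5.44 [0.18, 0.14]
32 5.59 [0.16, 0.16]
33 5.74 [0.13, 0.18]
34 5.89 [0.10, 0.20]
```

Request:
{"op": "apply_moves", "data": {"increments": [[[-0.15, 0.17, 0, 0, 1], [-0.17, 0.15, 0, 0, 1], [-0.19, 0.12, 0, 0, 1], [-0.21, 0.09, 0, 0, 1], [-0.22, 0.06, 0, 0, 1], [-0.22, 0.02, 0, 0, 1]]]}}

```text
time_s: 5.7
eef_pos: [0.5009, -0.0659, 0.0898]
tool_rot: [-179.9, 0.1, 180.0]
contact_force: [-2.6, -4.9, 7.7]
width: 0.0198
finger_force: 24.6
```

Request:
{"op": "apply_moves", "data": {"increments": [[[-0.22, -0.02, 0, 0, 1], [-0.22, -0.05, 0, 0, 1], [-0.21, -0.08, 0, 0, 1], [-0.2, -0.11, 0, 0, 1], [-0.18, -0.14, 0, 0, 1], [-0.16, -0.16, 0, 0, 1], [-0.13, -0.18, 0, 0, 1], [-0.1, -0.2, 0, 0, 1], [-0.07, -0.21, 0, 0, 1], [-0.04, -0.22, 0, 0, 1]]]}}

```text
time_s: 6.95
eef_pos: [0.5471, -0.1053, 0.0898]
tool_rot: [179.9, 0.1, 179.9]
contact_force: [0.1, 2.4, 6.7]
width: 0.0199
finger_force: 24.5
```

Request:
{"op": "apply_moves", "data": {"increments": [[[-0.01, -0.22, 0, 0, 1], [0.03, -0.22, 0, 0, 1], [0.06, -0.22, 0, 0, 1], [0.09, -0.2, 0, 0, 1], [0.12, -0.19, 0, 0, 1], [0.15, -0.17, 0, 0, 1], [0.17, -0.14, 0, 0, 1], [0.19, -0.12, 0, 0, 1], [0.21, -0.09, 0, 0, 1], [0.22, -0.05, 0, 0, 1], [0.22, -0.02, 0, 0, 1]]]}}

```text
time_s: 8.32
eef_pos: [0.5047, -0.1561, 0.0899]
tool_rot: [-179.9, 0.3, 179.9]
contact_force: [2.1, -1.0, 6.3]
width: 0.0196
finger_force: 24.5
```

Request:
{"op": "apply_moves", "data": {"increments": [[[0.22, 0.01, 0, 0, 1], [0.22, 0.05, 0, 0, 1], [0.21, 0.08, 0, 0, 1], [0.2, 0.11, 0, 0, 1], [0.18, 0.14, 0, 0, 1], [0.16, 0.16, 0, 0, 1], [0.13, 0.18, 0, 0, 1]]]}}

```text
time_s: 9.2
eef_pos: [0.4639, -0.1346, 0.0898]
tool_rot: [-179.8, 0.2, 180.0]
contact_force: [-0.3, -3.9, 7.2]
width: 0.0194
finger_force: 24.7
```

Request:
{"op": "apply_moves", "data": {"increments": [[[0.1, 0.2, 0, 0, 1], [0, 0, 0, 0, 1]]]}}

```text
time_s: 9.45
eef_pos: [0.4611, -0.129, 0.0898]
tool_rot: [-179.8, 0.2, -180.0]
contact_force: [-0.5, -6.9, 7.1]
width: 0.0193
finger_force: 24.8
```

Request:
{"op": "apply_moves", "data": {"increments": [[[0.03, 0.07, 0, 0, 1], [0.02, 0.07, 0, 0, 1], [0, 0, 0, 0, 1]]]}}

```text
time_s: 9.82
eef_pos: [0.4611, -0.1284, 0.09]
tool_rot: [-179.4, 0.3, -179.9]
contact_force: [-1.4, -17.7, 4.1]
width: 0.0196
finger_force: 25.3
```

The crank is at its stop: the force has risen to 17.7 N with no further motion. I'll ease off, release, rise and look.

Request:
{"op": "apply_moves", "data": {"increments": [[[0, -0.09, 0, 0, 1], [0, 0, 0, 0, 0], [0, 0, 0, 0, 0], [0, 0, 0, 0, 0], [0, 0, 0, 0, 0], [0, 0, -0.5, 0, 0], [0, 0, -1, 0, 0], [0, 0, -1, 0, 0], [0, 0, -1, 0, 0], [0, 0, -1, 0, 0], [0, 0.5, 0, 0, 0], [0, 1, 0, 0, 0]]]}}

```text
time_s: 11.32
eef_pos: [0.4582, -0.0799, 0.223]
tool_rot: [180.0, -0.0, 179.9]
contact_force: [-0.6, 0.4, -0.2]
width: 0.0854
finger_force: 0.0
```

Request:
{"op": "apply_moves", "data": {"increments": [[[0, 1, 0, 0, 0], [0, 1, 0, 0, 0], [0, 0, 0, 0, 0]]]}}

```text
time_s: 11.7
eef_pos: [0.4572, -0.0182, 0.2223]
tool_rot: [179.9, -0.2, -179.9]
contact_force: [-0.4, -0.5, -0.2]
width: 0.0851
finger_force: 0.0
```

Run:
```python
from h import *
s=manip.get_state();print(s['eef_pos'],s['tool_rot'],s['time_s'],s['contact_force'])
C=wpose();i=manip.snapshot('wrist');np.save('C3.npy',C)
cv2.imwrite('pics/w3.png',cv2.resize(i,(800,600),interpolation=cv2.INTER_CUBIC))
```

```text
[ 0.45721162 -0.01821808  0.22227652] [ 1.79943692e+02 -1.54662024e-01 -1.79851833e+02] 11.7 [-0.36699724 -0.51986272 -0.23169195]
```

View pics/w3.png

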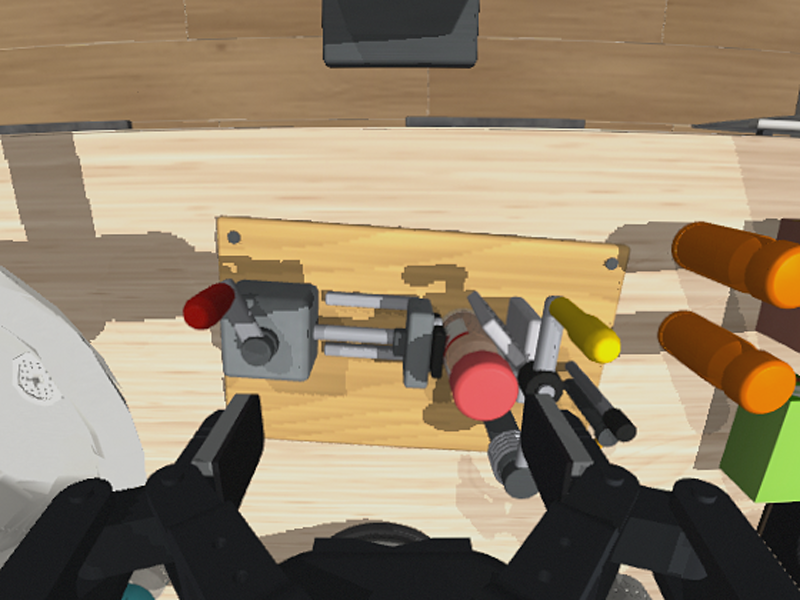

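The jar at (484,388) is clamped upright against the V block, and the knob at (205,308) stands at the crank's end position. The post top is at (606,347). I'll measure the post and crank angle from this view.

Run:
```python
from h import *
C=np.load('C3.npy');g=lambda u,v,z:watz(C,[(u+.5)*.7-.5,(v+.5)*.7-.5],z)
k=g(202,311,.122);ax=np.array([.502,-.1108]);d=k-ax
print("knob",k,np.linalg.norm(d),"crank",np.pi-np.arctan2(d[1],d[0])-.07)
print("post",g(606,347,.172),"cap",g(484,388,.12),"roller",g(545,385,.114))
a=np.arange(0,.76,.05)+.07
for i in range(len(a)-1): print(round(a[i+1]-.07,2),"[%.2f, %.2f]"%(130/30*(np.cos(a[i+1])-np.cos(a[i])),130/30*(np.sin(a[i+1])-np.sin(a[i]))))
```

```text
knob [ 0.46046556 -0.12442699] 0.043712750104310916 crank 5.896162108754924
post [0.46041335 0.0825169 ] cap [0.50984854 0.03879283] roller [0.51121534 0.07805906]
0.05 [-0.02, 0.22]
0.1 [-0.03, 0.21]
0.15 [-0.04, 0.21]
0.2 [-0.05, 0.21]
0.25 [-0.06, 0.21]
0.3 [-0.07, 0.20]
0.35 [-0.08, 0.20]
0.4 [-0.09, 0.20]
0.45 [-0.10, 0.19]
0.5 [-0.11, 0.19]
0.55 [-0.12, 0.18]
0.6 [-0.13, 0.17]
0.65 [-0.14, 0.17]
0.7 [-0.15, 0.16]
0.75 [-0.15, 0.15]
```

Request:
{"op": "apply_moves", "data": {"increments": [[[-0.04, 0.84, 0, 0, 0], [-0.04, 0.84, 0, 0, 0], [-0.03, 0.84, 0, 0, 0], [0, 0.85, 0, 0, 0], [0, 0, 0.76, 0, 0], [0, 0, 0.76, 0, 0], [0, 0, 0.76, 0, 0], [0, 0, 0.76, 0, 0], [0, 0, 0, 0, 1], [0, 0, 0, 0, 1], [0, 0, 0, 0, 1], [0, 0, 0, 0, 1]]], "grip_force": 35}}

```text
time_s: 13.25
eef_pos: [0.4627, 0.0816, 0.1333]
tool_rot: [179.9, 0.1, 179.9]
contact_force: [-0.6, 5.0, 2.2]
width: 0.0169
finger_force: 34.0
```

Request:
{"op": "apply_moves", "data": {"increments": [[[0, 0, 0, 0, 1], [0, 0, 0, 0, 1]]]}}

```text
time_s: 13.5
eef_pos: [0.4627, 0.0815, 0.1332]
tool_rot: [179.9, 0.1, 179.9]
contact_force: [-0.3, 5.1, 6.4]
width: 0.0171
finger_force: 34.3
```

Request:
{"op": "apply_moves", "data": {"increments": [[[-0.02, 0.22, 0, 0, 1], [-0.03, 0.21, 0, 0, 1], [-0.04, 0.21, 0, 0, 1], [-0.05, 0.21, 0, 0, 1], [-0.06, 0.21, 0, 0, 1], [-0.07, 0.2, 0, 0, 1], [-0.08, 0.2, 0, 0, 1]]]}}

```text
time_s: 14.38
eef_pos: [0.4721, 0.1226, 0.133]
tool_rot: [-179.8, -0.0, -180.0]
contact_force: [-1.7, -4.6, 9.5]
width: 0.0167
finger_force: 34.6
```

Request:
{"op": "apply_moves", "data": {"increments": [[[-0.09, 0.2, 0, 0, 1], [-0.1, 0.19, 0, 0, 1], [-0.11, 0.19, 0, 0, 1], [-0.12, 0.18, 0, 0, 1], [-0.13, 0.17, 0, 0, 1]]]}}

```text
time_s: 15.0
eef_pos: [0.4876, 0.1504, 0.133]
tool_rot: [-179.8, -0.1, -180.0]
contact_force: [-5.4, -4.1, 10.5]
width: 0.017
finger_force: 34.8
```

Request:
{"op": "apply_moves", "data": {"increments": [[[-0.14, 0.17, 0, 0, 1], [-0.15, 0.16, 0, 0, 1], [0, 0, 0, 0, 1]]]}}

```text
time_s: 15.38
eef_pos: [0.4959, 0.1606, 0.1329]
tool_rot: [-179.8, -0.2, -180.0]
contact_force: [-5.1, -4.1, 11.3]
width: 0.0169
finger_force: 34.9
```

Request:
{"op": "apply_moves", "data": {"increments": [[[-0.08, 0.08, 0, 0, 1], [-0.08, 0.07, 0, 0, 1], [0, 0, 0, 0, 1]]]}}

```text
time_s: 15.75
eef_pos: [0.4992, 0.164, 0.1329]
tool_rot: [-179.7, -0.3, -180.0]
contact_force: [-8.0, -6.6, 13.3]
width: 0.017
finger_force: 35.1
```

Request:
{"op": "apply_moves", "data": {"increments": [[[-0.04, 0.04, 0, 0, 1], [0, 0, 0, 0, 1], [0, 0, 0, 0, 1], [0, 0, 0, 0, 1]]]}}

```text
time_s: 16.25
eef_pos: [0.4993, 0.1643, 0.1327]
tool_rot: [-179.6, -0.4, -180.0]
contact_force: [-10.1, -8.1, 15.2]
width: 0.0172
finger_force: 35.3
```

Run:
```python
from h import *
i=manip.snapshot('wrist');t=manip.snapshot('side')[170:325,190:350]
cv2.imwrite('pics/end.png',np.hstack([cv2.resize(i,(430,400)),cv2.resize(t,(370,400),interpolation=cv2.INTER_CUBIC)]))
```

```text
(no output)
```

View pics/end.png

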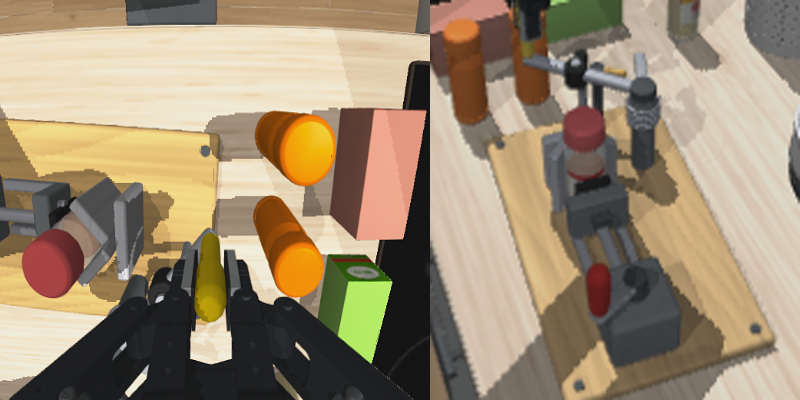

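The post at (210,290) is gripped and the arm is against its stop. The jar at (53,263) stands clamped, the knob is at its end position, and the neighbouring jars and cartons haven't moved. I'll hand it in.

```bash
python3 -c "
from plant import manip
print(manip.finish_job())"
```

```text
the job is handed in; nothing more can be done
None
```

The job is handed in at about 16 s: the crank is at its stop with the jar clamped upright and the knob released, and the gripper still holds the roller arm against its rubber stop (about 0.70 rad); the verdict wasn't shown.

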